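# Tip the specimen blocks out of the wide pot into the tray

## Robot

A 6-joint arm with a two-finger parallel gripper is mounted at the origin on a cart in front of the work surface, level with it; the furniture and walls round the work are solid. World frame = base frame: x ahead of the robot, y to its left, z up, the work surface at z = 0. Lengths are in mm, angles in rad, forces in N, time in s.
With the tool pointing down it reaches from about 400 to 925 mm from the base axis. Payload 12.5 kg.
Tool frame: the origin (TCP) lies between the finger pads; the fingertips stand 11 mm ahead of it and the grasp point (between the pads) lies 8 mm behind it (env.tip_extent is the distance from the TCP to the fingertips, in mm); x points along the fingers, z is the direction in which the jaws open and shut, and the axes are right-handed (so a half turn about x gives the same grasp; the last joint's range is limited). The gripper opens to 95 mm and grips with 3 to 60 N. Pads are 20 mm wide; open, the fingers measure 119 mm over their backs; the gripper's body (75 mm by 180 mm) begins 59 mm behind the grasp point.
Start: joints at [1.036, 0.491, 1.559, -0, 1.092, -0.106], TCP at [259.848, 568.44, 225.661] pointing down, gripper open.
Joint ranges: [-3.1, 3.1], [-0.84, 2.19], [0.05, 2.79], [-1.13, 4.28], [0.06, 2.93], [-2.69, 2.69]. Speed limits (rad/s): [2.22, 2.22, 2.79, 3.14, 3.14, 3.14].

## Interface

Orientations are given as [roll, pitch, yaw] about the fixed x, y, z axes, in that order (R = Rz(yaw) Ry(pitch) Rx(roll)).
In Python, from cell import status, imaging, env gives the robot as it stands. The module is installed in compiled form; this text tells all that it offers.
- The arm moves only by the tool apply_moves, never from a script. Its argument "increments" is a list of rows, each a list of 5 numbers: the closure, from 0 (fully open) to 1 (shut), then the shift along the tool's x, y, z in mm, then the turn about the tool's x in degrees. A call has 1 to 10 rows; each row shifts and turns the commanded pose from where the row before left it, along the tool's axes as they then stand; what a row does not reach is not made up. A row lasts 1/10 s, in which the tool goes at most 50 mm and 8.59 degrees, less where a joint would pass 70% of its speed; a pose out of reach is approached as far as the arm can. A call with a gripper value outside its range is refused whole. The fingers move at their own pace and stop on an object; the grip force is fixed at half the most. Time passes only in rows, so rows that do not move let the fingers close. It gives the time, the measured TCP pose, the force and the opening at its end, in the units of the state.
- status.state(): the state, without advancing time (a new reading comes with each control period).
- imaging.read_camera(name): name is "scene" or "top" or "wrist"; returns a dict with "pixels" (480x640x3 uint8, red, green, blue), "fovy" (degrees; the focal length in pixels is half the picture's height over the tangent of half this angle, whatever the lens; pixels are square), "cx", "cy" (the principal point, pixels), "distortion" ([k1, k2, p1, p2, k3] as OpenCV has them; the pictures are not rectified), "R" (3x3) and "t" (3): a world point X has camera coordinates R X + t. Camera axes: x right, y down, z forward; pixel columns grow to the right and rows downward; lengths in mm; the calibration is good to about 2 mm. A picture is of the moment at which its call begins. There is no depth.
- env.job_done(): hands the job in, once; it reports no verdict.
The state is a dict: "t": time; "joints": joint angles; "qvel": joint speeds; "tau": joint torques, N m; "eef_pos": TCP position; "tcp_rot": TCP orientation; "ft_force": force on the tool from outside, world axes, zero at the start; "moment": the same for the moment, N m; "opening": opening from 0.0 (shut) to 1.0 (fully open).
Only numpy, scipy, OpenCV 4.12 (cv2) and the standard library are available. Lean on these libraries where they do the work, as an engineer would, in place of code of your own. Each camera call takes 0.05 s, during which the arm holds its last target. There are 200 camera calls.

## Task

Bring the loose tray under the front of the wider of the two tilting pots, tip that pot right over so that all four specimen blocks fall into the tray, then swing the empty pot back fully upright. Leave the tray flat on the worktop with the blocks in it, do not tip the narrow pot or empty it, and do not disturb the other things on the worktop.

Things in the scene. Friction and masses are not known exactly. Their poses are not given: they have to be found in the camera images.
- wide_pot (a joint): angle of the wide pot: 0 = upright (lower stop), grows as the mouth swings over to the stand's front, 2.3 = fully tipped (mouth 42 degrees downward, upper stop). The pot hangs in a steel cradle from a slightly stiff horizontal pivot; less than halfway it tends to drop back, past halfway to stay over
- wide_mouth (a point): centre of the wide pot's mouth, turning with it. The pot is white, round, open, 74 mm across the mouth, 68 mm inside, 70 mm deep. Upright, the mouth is 28 mm behind the pivot and 130 mm above the worktop; fully tipped, its lowest lip is 20 mm in front of the pivot and 65 mm up, and blocks fall out 15 to 65 mm in front of the pivot
- wide_pivot (a point): middle of the wide pot's pivot axis, 95 mm above the worktop, on the fixed stand. Its y axis is the pivot axis; its -x axis points to the stand's front, towards which the pot tips. The stand is 108 mm wide, with its foot from 18 to 94 mm behind the pivot; the space below and in front of the pivot is free
- wide_bar (a point): the middle of the round steel handle bar (10 mm thick, 82 mm long, parallel to the pivot) of the wide pot. The bar turns with the pot: 105 mm behind and 62 mm above the pivot when upright, 122 mm from the pivot at all times; with the pot upright there is 40 mm or more from the bar's middle to the pot's rim
- narrow_pot (a joint): angle of the narrow pot: the same stand and cradle, but the pot is only 50 mm across the mouth. The two stands stand side by side, in either order
- narrow_mouth (a point): centre of the narrow pot's mouth, 50 mm across; placed as for the wide one
- narrow_pivot (a point): the middle of the narrow pot's pivot axis, as for the wide one
- narrow_bar (a point): the middle of the round steel handle bar (10 mm thick, 82 mm long, parallel to the pivot) of the narrow pot. The bar turns with the pot: 105 mm behind and 62 mm above the pivot when upright, 122 mm from the pivot at all times; with the pot upright there is 40 mm or more from the bar's middle to the pot's rim
- tray: loose open tray of bare aluminium, 100 mm (x) x 110 mm (y), 32 mm high, with a rolled rim 8 mm thick on walls 4 mm thick, floor 4 mm, 0.25 kg; origin at the centre of its underside. The rim's middle line lies at x = +-48 and y = +-53 mm, 28 mm up. It starts somewhere to the right of or partly in front of the stands
- block1: a chunky specimen block, 24x18x14 mm, white wax on a grey carrier; origin at its middle. It starts in the wide pot
- block2: a chunky specimen block, 24x18x14 mm, white wax on a grey carrier; origin at its middle. It starts in the wide pot
- block3: a chunky specimen block, 24x18x14 mm, white wax on a grey carrier; origin at its middle. It starts in the wide pot
- block4: a chunky specimen block, 24x18x14 mm, white wax on a grey carrier; origin at its middle. It starts in the wide pot
- spare1: a chunky specimen block, 24x18x14 mm, white wax on a grey carrier; origin at its middle. It starts in the narrow pot and stays there
- spare2: a chunky specimen block, 24x18x14 mm, white wax on a grey carrier; origin at its middle. It starts in the narrow pot and stays there
- kit_box: bystander: a carton, 70x121x60 mm (x, y, z); origin at the centre of its underside
- bottle: bystander: a screw-cap bottle, 42 mm across, 78 mm high; origin at the centre of its underside
- timer: bystander: a flat lab timer, 66x66x20 mm; origin at the centre of its underside
- dish: bystander: a lidded petri dish, 91 mm across, 16 mm high; origin at the centre of its underside
- tube_rack: bystander: a test tube rack with tubes, 52x147x88 mm (x, y, z); origin at the centre of its underside

How it is judged (in metres and radians):
On the way, in this order (a step that is already met when the one before it is completed fails the run):
1. the wide pot is tipped over (past 1.7 rad) and all four blocks are in the tray (value of joint wide_pot above 1.7 rad and x of block1 in the frame of tray between -0.046 and 0.046 m and y of block1 in the frame of tray between -0.051 and 0.051 m and z of block1 in the frame of tray between 0.003 and 0.045 m and x of block2 in the frame of tray between -0.046 and 0.046 m and y of block2 in the frame of tray between -0.051 and 0.051 m and z of block2 in the frame of tray between 0.003 and 0.045 m and x of block3 in the frame of tray between -0.046 and 0.046 m and y of block3 in the frame of tray between -0.051 and 0.051 m and z of block3 in the frame of tray between 0.003 and 0.045 m and x of block4 in the frame of tray between -0.046 and 0.046 m and y of block4 in the frame of tray between -0.051 and 0.051 m and z of block4 in the frame of tray between 0.003 and 0.045 m), for 0.2 s.
2. the wide pot is upright again (within 0.1 rad) (value of joint wide_pot below 0.1 rad), for 0.2 s.
At the end, for the whole second after the job is handed in: Wide pot upright (within 0.1 rad); its four blocks at rest in the tray (middles within 46 mm in x, 51 mm in y of its centre); tray flat and at rest on the worktop (tilt under 0.08 rad); narrow pot upright (within 0.1 rad), its two blocks still in it (value of joint each of wide_pot, narrow_pot below 0.1 rad and angle between tray's own z axis and vertical below 0.08 rad and height (world z) of tray below 0.008 m and linear speed of tray below 0.02 m/s and x of block1 in the frame of tray between -0.046 and 0.046 m and y of block1 in the frame of tray between -0.051 and 0.051 m and z of block1 in the frame of tray between 0.003 and 0.045 m and x of block2 in the frame of tray between -0.046 and 0.046 m and y of block2 in the frame of tray between -0.051 and 0.051 m and z of block2 in the frame of tray between 0.003 and 0.045 m and x of block3 in the frame of tray between -0.046 and 0.046 m and y of block3 in the frame of tray between -0.051 and 0.051 m and z of block3 in the frame of tray between 0.003 and 0.045 m and x of block4 in the frame of tray between -0.046 and 0.046 m and y of block4 in the frame of tray between -0.051 and 0.051 m and z of block4 in the frame of tray between 0.003 and 0.045 m and distance between each of spare1, spare2 and narrow_pivot below 0.06 m and linear speed of each of block1, block2, block3, block4 below 0.03 m/s); the robot touches nothing.
It fails at once if the narrow pot is tipped by more than 0.4 rad (value of joint narrow_pot above 0.4 rad).
It fails at once if a bystander (carton, bottle, timer, dish or tube rack) is moved by more than 40 mm (distance of any of kit_box, bottle, timer, dish, tube_rack from where it was at the start of the episode above 0.04 m).
It also fails if it takes over 72 s, if anything falls off the work surface, if the arm or the gripper's body presses on something with over 40 N, if the wrist force passes 120 N, or if a joint passes its speed limit or range.

## Working session

There is one attempt and no reset: what is moved stays moved. The work goes in short steps, Python scripts to look and compute and a tool call to move; the robot and the scene stay as the last step left them, time stands still between calls to the robot, and variables do not carry over. Pictures are saved under pics/ and viewed, about 8 in all and at most 12, crops included, and the job is handed in when it is done.

Besides the shell and the picture viewer there is one more tool, called after ">>>" by a JSON object that holds its "op" and its "data". apply_moves: Moves the arm, as the interface text tells. Its arguments: {"type":"object","properties":{"increments":{"type":"array"}},"required":["increments"]}

```bash
mkdir -p pics; cat > h.py <<'E'
import numpy as np, cv2
from cell import status, imaging, env
def K(c):
    f=240/np.tan(np.radians(c["fovy"])/2); return np.array([[f,0,c["cx"]],[0,f,c["cy"]],[0,0,1]])
def ray(c,p):
    u=cv2.undistortPoints(np.array([[p]],float),K(c),np.array(c["distortion"],float))[0,0]
    R=np.array(c["R"]);t=np.array(c["t"]); return -R.T@t, R.T@np.array([u[0],u[1],1])
def plane(c,p,z):
    o,d=ray(c,p); return o+d*(z-o[2])/d[2]
def proj(c,X):
    return cv2.projectPoints(np.array(X,float).reshape(-1,3),cv2.Rodrigues(np.array(c["R"],float))[0],np.array(c["t"],float),K(c),np.array(c["distortion"],float))[0][:,0]
def snap(n,f):
    c=imaging.read_camera(n); cv2.imwrite("pics/"+f,c["pixels"][:,:,::-1]); np.save("pics/"+f[:-4]+".npy",c,allow_pickle=True); return c
def load(f): return np.load("pics/"+f+".npy",allow_pickle=True).item()
E
python3 - <<'E'
from h import *
np.set_printoptions(precision=3,suppress=True)
for n in ("top","scene"):
    c=snap(n,n+"1.png"); print(n,c["fovy"],c["cx"],c["cy"],c["distortion"],np.array(c["R"]),-np.array(c["R"]).T@c["t"])
print(status.state())
E
```

```text
top 55.58074666943268 317.4228498340389 237.9952931594901 [-0.07  0.    0.    0.    0.  ] [[-0.022 -1.     0.001]
 [-0.993  0.021 -0.117]
 [ 0.117 -0.003 -0.993]] [ 443.671   44.527 1260.334]
scene 44.618582634867344 322.9319450738208 243.45217307084624 [-0.021  0.     0.     0.     0.   ] [[-0.517 -0.856 -0.01 ]
 [-0.47   0.294 -0.832]
 [ 0.715 -0.425 -0.555]] [-705.001  805.133 1137.501]
{'t': 0.1, 'joints': array([ 1.036,  0.492,  1.559, -0.   ,  1.092, -0.106]), 'qvel': array([-0.002, -0.001, -0.003,  0.002, -0.001,  0.   ]), 'tau': array([  0.001, -61.362, -25.861,   0.069,   0.047,  -0.   ]), 'eef_pos': array([259.728, 568.257, 225.105]), 'tcp_rot': array([ 3.054,  1.57 , -2.087]), 'ft_force': array([ 0.098, -0.07 , -0.247]), 'moment': array([-0.009, -0.005,  0.046]), 'opening': 1.0034659492057842}
```

View pics/top1.png

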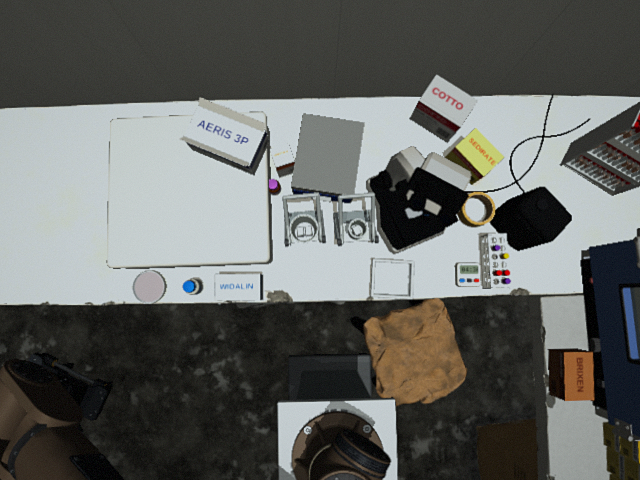

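View pics/scene1.png

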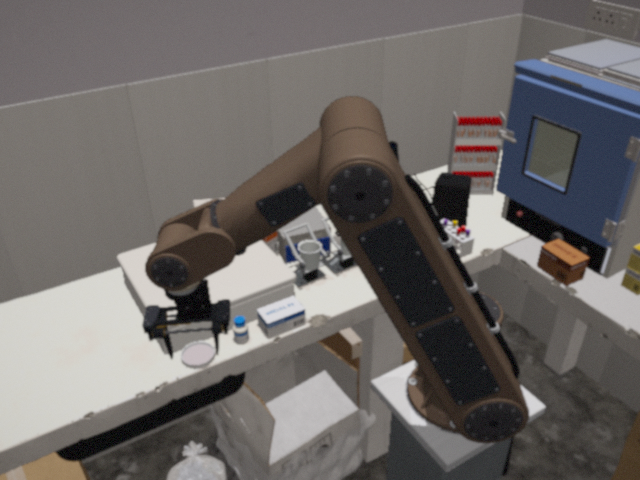

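```bash
python3 - <<'E'
from h import *
c=load("top1"); im=c["pixels"][185:305,270:430,::-1]
cv2.imwrite("pics/crop1.png",cv2.resize(im,None,fx=5,fy=5,interpolation=cv2.INTER_CUBIC))
E
```

```text
(no output)
```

View pics/crop1.png

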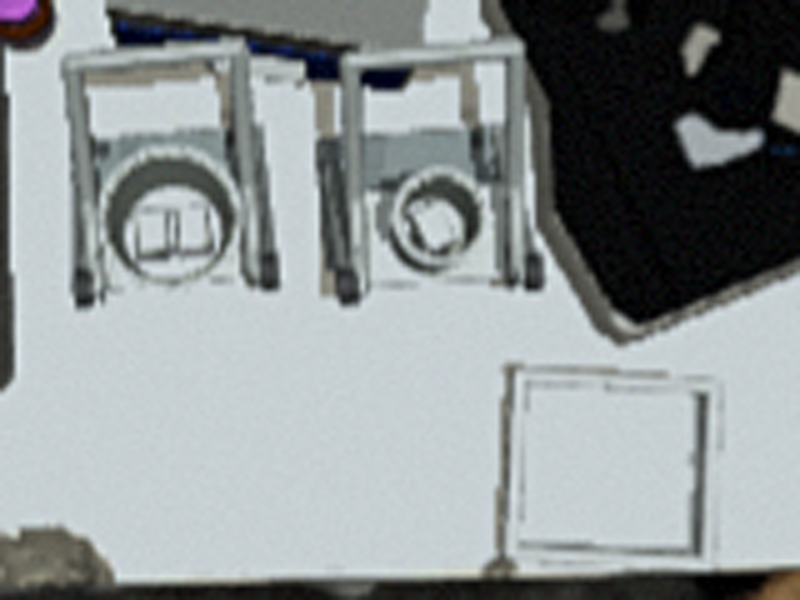

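```bash
python3 - <<'E'
from h import *
np.set_printoptions(precision=1,suppress=True)
c=load("top1")
def P(x,y,z): return plane(c,(270+(x-2)/5,185+(y-2)/5),z)
for n,a in dict(wbarL=(68,60,157),wbarR=(242,46,157),wpivL=(85,283,95),wpivR=(266,268,95),wmouth=(172,213,130),nbarL=(345,58,157),nbarR=(520,48,157),npivL=(347,285,95),npivR=(535,270,95),nmouth=(436,218,130),t1=(512,368,30),t2=(720,380,30),t3=(714,563,30),t4=(507,556,30)).items(): print(n,P(*a))
E
```

```text
wbarL [678.7 123.  157. ]
wbarR [683.8  37.  157. ]
wpivL [574.7 120.1  95. ]
wpivR [580.5  26.7  95. ]
wmouth [605.2  73.7 130. ]
nbarL [676.7 -13.7 157. ]
nbarR [ 680.  -100.4  157. ]
npivL [570.8 -14.8  95. ]
npivR [ 576.5 -112.    95. ]
nmouth [599.8 -58.6 130. ]
t1 [ 530.7 -106.3   30. ]
t2 [ 521.6 -219.3   30. ]
t3 [ 423.1 -211.7   30. ]
t4 [ 429.6 -100.2   30. ]
```

```bash
cat >> h.py <<'E'
from scipy.spatial.transform import Rotation as Ro
np.set_printoptions(precision=2,suppress=True)
def plan(T,jaw=None,step=40):
    """tool shift (and turn deg) to bring TCP to T, jaw line to world angle jaw (deg, mod 180)"""
    s=status.state(); R=Ro.from_euler("xyz",s["tcp_rot"]).as_matrix()
    d=R.T@(np.array(T,float)-s["eef_pos"]); z=np.degrees(np.arctan2(R[1,2],R[0,2]))
    dt=0 if jaw is None else -((jaw-z+90)%180-90)   # tool x down: turn sign flips
    print("pos",s["eef_pos"],"jaw",z,"q6",s["joints"][5],"R\n",R,"\nF",s["ft_force"],"open",s["opening"],"\nshift",d,"turn",dt,"rows",np.linalg.norm(d)/step)
E
python3 - <<'E'
from h import *
# grasp right wall at tray-local (-22,-53)
a=np.radians(-4);Rz=np.array([[np.cos(a),-np.sin(a)],[np.sin(a),np.cos(a)]])
g=np.array([476.2,-159.4])+Rz@[-22,-53]; print(g)
plan([*g,225],86)
E
```

```text
[ 450.56 -210.74]
pos [259.73 568.26 225.1 ] jaw 65.43269966184802 q6 -0.10558296516530305 R
 [[-0.   -0.91  0.42]
 [-0.    0.42  0.91]
 [-1.    0.   -0.  ]] 
F [ 0.1  -0.07 -0.25] open 1.0034659492057842 
shift [   0.69 -497.43 -629.13] turn -20.56730033815198 rows 20.05064484041673
```

>>> {"op": "apply_moves", "data": {"increments": [[0.3,0,-29.5,-18.4,0],[0.5,0,-29.5,-18.4,0],[0.5,0,-29.5,-18.4,0],[0.5,0,-29.5,-18.4,0],[0.5,0,-29.5,-18.4,0],[0.5,0,-29.5,-18.4,0],[0.5,0,-29.5,-18.4,0],[0.5,0,-29.5,-18.4,0],[0.5,0,-29.5,-18.4,0],[0.5,0,-29.5,-18.4,0]]}}

```text
t: 1.1
eef_pos: [452.1, 277.1, 225.5]
tcp_rot: [2.231, 1.57, -2.911]
ft_force: [0.8, 0.8, 0.4]
opening: 0.501
```

>>> {"op": "apply_moves", "data": {"increments": [[0.5,0,-17,-37,0],[0.5,0,-17,-37,0],[0.5,0,-17,-37,0],[0.5,0,-17,-37,0],[0.5,0,-17,-37,0],[0.5,0,-17,-37,0],[0.5,0,-17,-37,0],[0.5,0,-17,-37,0],[0.5,0,-17,-37,0],[0.5,0,-17,-37,0]]}}

```text
t: 2.1
eef_pos: [452.0, -130.4, 225.5]
tcp_rot: [1.003, 1.571, 2.145]
ft_force: [1.4, -0.3, -0.2]
opening: 0.499
```

>>> {"op": "apply_moves", "data": {"increments": [[0.5,0,-17,-37,0],[0.5,0,-17,-37,0],[0.5,0,0,0,-7],[0.5,0,0,0,-7],[0.5,0,0,0,-6.6],[0.5,0,0,0,0],[0.5,0,0,0,0]]}}

```text
t: 2.8
eef_pos: [452.5, -210.1, 225.5]
tcp_rot: [0.801, 1.57, 2.299]
ft_force: [0.1, -0.9, -0.3]
opening: 0.499
```

```bash
python3 - <<'E'
from h import *
plan([450.6,-210.7,120],86)
snap("top","top2.png"); c=snap("wrist","wrist2.png")
print(c["fovy"],c["cx"],c["cy"],c["R"],-np.array(c["R"]).T@c["t"])
E
```

```text
pos [ 452.49 -210.09  225.49] jaw 85.8412521352301 q6 -2.065498472757505 R
 [[-0.   -1.    0.07]
 [ 0.    0.07  1.  ]
 [-1.    0.    0.  ]] 
F [ 0.06 -0.89 -0.33] open 0.4991348938826052 
shift [105.49   1.81  -0.77] turn -0.158747864769893 rows 2.63760432701106
60.59325136455185 313.5286510300274 238.18228857277728 [[ 0.07  1.    0.  ]
 [ 0.97 -0.07  0.23]
 [ 0.23 -0.02 -0.97]] [ 387.59 -205.24  384.04]
```

View pics/wrist2.png

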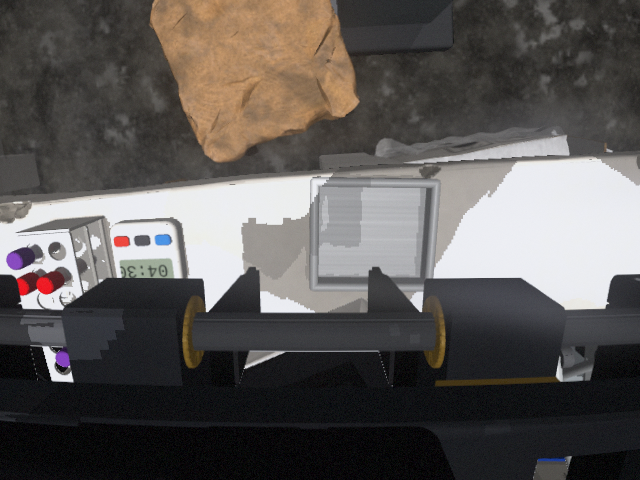

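```bash
python3 - <<'E'
from h import *
c=load("wrist2")
for p in [(311,180),(439,180),(433,290),(311,290)]: print(plane(c,p,30))
E
```

```text
[ 420.91 -209.46   30.  ]
[428.42 -98.8   30.  ]
[ 529.34 -104.46   30.  ]
[ 520.8  -216.79   30.  ]
```

>>> {"op": "apply_moves", "data": {"increments": [[0.5,40,2,0,0],[0.5,40,0,0,0],[0.5,40,0,0,0],[0.5,40,0,0,0],[0.5,25,0,0,0],[0.5,10,0,0,0],[0.5,10,0,0,0],[0.5,0,0,0,0]]}}

```text
t: 3.7
eef_pos: [450.7, -210.0, 20.4]
tcp_rot: [0.721, 1.571, 2.222]
ft_force: [0.1, 0.8, 0.8]
opening: 0.5
```

>>> {"op": "apply_moves", "data": {"increments": [[0.7,0,0,0,0],[0.8,0,0,0,0],[0.9,0,0,0,0],[1,0,0,0,0],[1,0,0,0,0],[1,0,0,0,0]]}}

```text
t: 4.3
eef_pos: [450.6, -210.0, 20.8]
tcp_rot: [-1.567, 1.57, -0.065]
ft_force: [-0.2, 1.2, 3.3]
opening: 0.074
```

```bash
python3 - <<'E'
from h import *
a=np.radians(3.4);ca,sa=np.cos(a),np.sin(a)
cen=np.array([577.5,74])-40*np.array([ca,sa]); g=cen+np.array([[ca,-sa],[sa,ca]])@[-22,-53]
print(cen,g); plan([*g,20],93.4)
E
```

```text
[537.57  71.63] [518.75  17.42]
pos [ 450.64 -210.03   20.78] jaw 86.02498798251301 q6 -2.070855746319879 R
 [[ 0.   -1.    0.07]
 [-0.    0.07  1.  ]
 [-1.   -0.    0.  ]] 
F [-0.2   1.22  3.31] open 0.07414619035109013 
shift [  0.8  -52.18 231.62] turn -7.375012017486995 rows 5.935556652699758
```

>>> {"op": "apply_moves", "data": {"increments": [[1,0,-2,10,0],[1,0,-5,24,0],[1,0,-5,24,0],[1,0,-5,24,0],[1,0,-5,24,0],[1,0,-5,24,0],[1,0,-5,24,0],[1,0,-5,24,0],[1,0,-5,24,0],[1,0,-5,20,0]]}}

```text
t: 5.3
eef_pos: [512.6, 9.8, 20.7]
tcp_rot: [1.769, 1.57, -3.012]
ft_force: [-4.3, -7.5, 6.1]
opening: 0.076
```

>>> {"op": "apply_moves", "data": {"increments": [[1,0,-5,10,0],[1,0,0,0,-3.7],[1,0,0,0,-3.7],[1,0,0,0,0],[1,0,0,0,0]]}}

```text
t: 5.8
eef_pos: [518.5, 18.3, 20.7]
tcp_rot: [-0.756, 1.57, 0.873]
ft_force: [0.5, 3.7, 3.1]
opening: 0.072
```

```bash
python3 - <<'E'
from h import *
plan([518.7,17.4,20],93.4)
c=snap("wrist","wrist3.png")
E
```

```text
pos [518.52  18.34  20.7 ] jaw 93.33580211494935 q6 -1.7217057899600081 R
 [[ 0.   -1.   -0.06]
 [ 0.   -0.06  1.  ]
 [-1.   -0.    0.  ]] 
F [0.46 3.65 3.13] open 0.0719121772988043 
shift [ 0.7  -0.12 -0.95] turn -0.06419788505066037 rows 0.029693266820252844
```

View pics/wrist3.png

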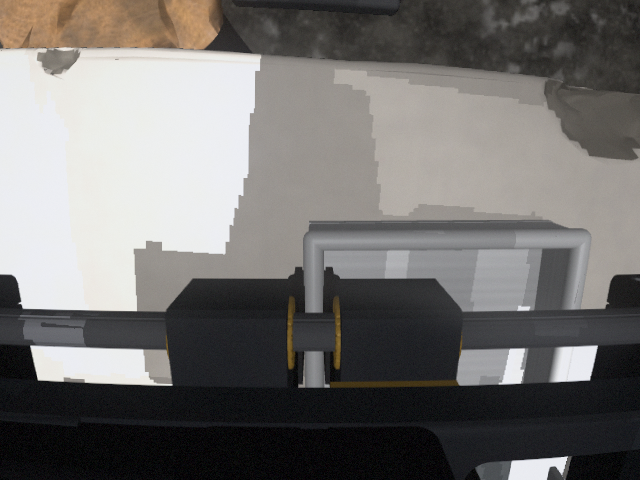

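>>> {"op": "apply_moves", "data": {"increments": [[0.8,0,0,0,0],[0.6,0,0,0,0],[0.6,0,0,0,0],[0.6,-20,0,0,0],[0.6,-40,0,0,0],[0.6,-45,0,0,0],[0.6,-45,0,0,0],[0.6,-45,0,0,0],[0.6,-45,0,0,0],[0.6,0,0,0,8]]}}

```text
t: 6.85
eef_pos: [520.1, 17.5, 266.2]
tcp_rot: [-1.59, 1.562, -0.1]
ft_force: [0.5, -0.5, -0.5]
opening: 0.402
```

>>> {"op": "apply_moves", "data": {"increments": [[0.6,0,0,0,8.2],[0.6,0,0,0,8.2],[0.6,0,0,0,8.2],[0.6,0,0,0,8.2],[0.6,0,0,0,8.2],[0.6,0,0,0,8.2],[0.6,0,0,0,8.2],[0.6,0,0,0,8.2],[0.6,0,0,0,8.2],[0.6,0,0,0,8.2]]}}

```text
t: 7.85
eef_pos: [518.3, 17.6, 260.5]
tcp_rot: [3.124, 1.57, -3.106]
ft_force: [-1.0, -0.4, 0.5]
opening: 0.403
```

```bash
python3 - <<'E'
from h import *
plan([681,80,260],3.4)
c=snap("top","top4.png"); im=c["pixels"][185:305,270:430,::-1]
cv2.imwrite("pics/crop4.png",cv2.resize(im,None,fx=5,fy=5,interpolation=cv2.INTER_CUBIC))
c=snap("wrist","wrist4.png")
E
```

```text
pos [518.3   17.64 260.46] jaw 3.064169266614727 q6 -0.1468031881688281 R
 [[-0.   -0.05  1.  ]
 [-0.    1.    0.05]
 [-1.    0.   -0.  ]] 
F [-0.98 -0.36  0.46] open 0.40271810565821015 
shift [  0.38  53.57 165.8 ] turn -0.33583073338527925 rows 4.356099257809975
```

View pics/wrist4.png

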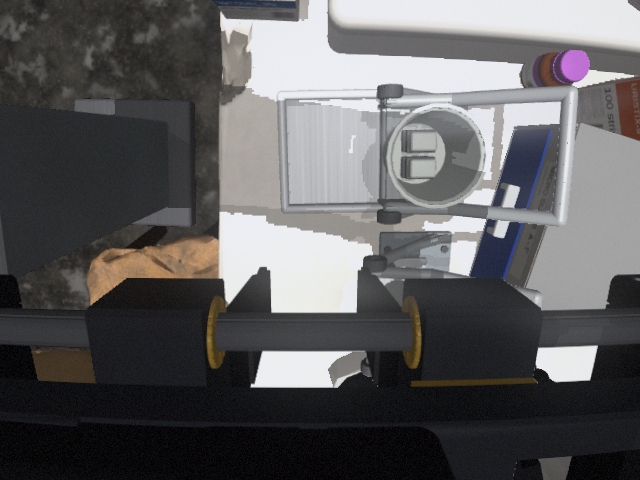

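```bash
python3 - <<'E'
from h import *
c=load("wrist4")
for n,p,z in [("barL",(572,92),157),("barR",(561,220),157),("barmid",(567,156),157),("pivL",(390,90),95),("pivR",(389,217),95),("mouth",(436,155),130),("tray front L",(279,92),30),("tray front R",(284,211),30),("narrowpivL",(375,262),95)]: print(n,plane(c,p,z))
E
```

```text
barL [678.19 123.3  157.  ]
barR [684.08  40.41 157.  ]
barmid [680.92  82.87 157.  ]
pivL [571.47 123.39  95.  ]
pivR [578.62  25.69  95.  ]
mouth [601.17  77.35 130.  ]
tray front L [481.99 124.84  30.  ]
tray front R [489.97  15.41  30.  ]
narrowpivL [570.35 -12.42  95.  ]
```

>>> {"op": "apply_moves", "data": {"increments": [[0.6,0,11,33,-0.4],[0.6,0,11,33,0],[0.6,0,11,33,0],[0.6,0,11,33,0],[0.6,0,10,33.5,0],[0.6,0,0,0,0],[0.6,0,0,0,0]]}}

```text
t: 8.65
eef_pos: [680.0, 82.6, 259.6]
tcp_rot: [3.133, 1.569, -3.079]
ft_force: [0.0, 1.0, -0.2]
opening: 0.399
```

```bash
python3 - <<'E'
from h import *
plan([681,81,149],3.7)
E
```

```text
pos [679.95  82.6  259.64] jaw 4.037002077369316 q6 -0.04589608525386527 R
 [[-0.   -0.07  1.  ]
 [-0.    1.    0.07]
 [-1.    0.   -0.  ]] 
F [ 0.    0.95 -0.21] open 0.3985986957036649 
shift [110.63  -1.67   1.1 ] turn 0.33700207736931986 rows 2.7662923095530103
```

>>> {"op": "apply_moves", "data": {"increments": [[0.6,30,-1.5,1,0],[0.6,30,0,0,0],[0.6,25,0,0,0],[0.6,15,0,0,0],[0.6,10,0,0,0],[0.6,0,0,0,0],[0.8,0,0,0,0],[0.9,0,0,0,0],[1,0,0,0,0],[1,0,0,0,0]]}}

```text
t: 9.65
eef_pos: [681.0, 81.1, 151.1]
tcp_rot: [2.884, 1.571, 2.951]
ft_force: [-16.5, -1.9, 1.4]
opening: 0.12
```

```bash
python3 - <<'E'
from h import *
plan([681,81,149],3.7)
R=122;t0=np.arctan2(62,105); pr=None
for k in range(24):
    t=t0+k*0.1; p=R*np.array([np.cos(t),np.sin(t)])
    if k: print(k, "x %.1f z %.1f"%tuple([-(p-pr)[1],(p-pr)[0]]))
    pr=p
E
```

```text
pos [680.98  81.11 151.14] jaw 3.838669053118986 q6 -0.044745383302030484 R
 [[-0.   -0.07  1.  ]
 [ 0.    1.    0.07]
 [-1.    0.   -0.  ]] 
F [-16.5   -1.9    1.38] open 0.12018263994913382 
shift [ 2.14 -0.11  0.01] turn 0.13866905311898847 rows 0.053640862475016315
1 x -10.2 z -6.7
2 x -9.5 z -7.7
3 x -8.6 z -8.6
4 x -7.7 z -9.4
5 x -6.8 z -10.2
6 x -5.7 z -10.8
7 x -4.6 z -11.3
8 x -3.5 z -11.7
9 x -2.3 z -12.0
10 x -1.1 z -12.1
11 x 0.2 z -12.2
12 x 1.4 z -12.1
13 x 2.6 z -11.9
14 x 3.8 z -11.6
15 x 4.9 z -11.2
16 x 6.0 z -10.6
17 x 7.0 z -10.0
18 x 8.0 z -9.2
19 x 8.9 z -8.4
20 x 9.6 z -7.5
21 x 10.3 z -6.5
22 x 10.9 z -5.4
23 x 11.4 z -4.3
```

>>> {"op": "apply_moves", "data": {"increments": [[1,-5.1,0,-3.4,0],[1,-5.1,0,-3.4,0],[1,-4.8,0,-3.9,0],[1,-4.8,0,-3.9,0],[1,-4.3,0,-4.3,0],[1,-4.3,0,-4.3,0]]}}

```text
t: 10.25
eef_pos: [658.0, 79.5, 179.7]
tcp_rot: [0.003, 1.57, 0.07]
ft_force: [-0.3, -0.5, -3.8]
opening: 0.096
```

>>> {"op": "apply_moves", "data": {"increments": [[1,-7.7,0,-9.4,0],[1,-6.8,0,-10.2,0],[1,-5.7,0,-10.8,0],[1,-4.6,0,-11.3,0]]}}

```text
t: 10.65
eef_pos: [616.8, 76.7, 206.1]
tcp_rot: [-0.04, 1.566, 0.027]
ft_force: [3.2, -0.4, 3.0]
opening: 0.101
```

>>> {"op": "apply_moves", "data": {"increments": [[1,-3.5,0,-11.7,0],[1,-2.3,0,-12,0],[1,-1.1,0,-12.1,0],[1,0.2,0,-12.2,0],[1,1.4,0,-12.1,0],[1,2.6,0,-11.9,0],[1,3.8,0,-11.6,0]]}}

```text
t: 11.35
eef_pos: [531.9, 71.2, 203.2]
tcp_rot: [0.305, 1.57, 0.372]
ft_force: [1.8, 0.0, 1.9]
opening: 0.1
```

>>> {"op": "apply_moves", "data": {"increments": [[1,4.9,0,-11.2,0],[1,6,0,-10.6,0],[1,7,0,-10,0],[1,8,0,-9.2,0],[1,8.9,0,-8.4,0],[1,9.6,0,-7.5,0],[1,10.3,0,-6.5,0],[1,0,0,0,0]]}}

```text
t: 12.15
eef_pos: [468.3, 67.0, 147.1]
tcp_rot: [2.963, 1.569, 3.03]
ft_force: [-0.3, 2.3, -0.5]
opening: 0.098
```

>>> {"op": "apply_moves", "data": {"increments": [[1,10.9,0,-5.4,0],[1,9,0,-3.2,0],[1,0,0,0,0],[1,0,0,0,0],[1,0,0,0,0]]}}

```text
t: 12.65
eef_pos: [460.3, 66.5, 128.2]
tcp_rot: [3.01, 1.568, 3.077]
ft_force: [-5.9, 2.7, 1.4]
opening: 0.096
```

```bash
python3 - <<'E'
from h import *
c=snap("scene","scene5.png"); p=proj(c,[537,72,20])[0]; print(p)
x,y=int(p[0])-80,int(p[1])-80
A=cv2.resize(c["pixels"][y:y+150,x:x+160,::-1],(400,375))
t=snap("wrist","wrist5.png"); B=cv2.resize(t["pixels"][:,:,::-1],(400,300))
cv2.imwrite("pics/m5.png",np.hstack([A,cv2.copyMakeBorder(B,0,75,0,0,0)]))
print(status.state()["ft_force"])
E
```

```text
[321.9  285.31]
[-4.95  3.09  0.91]
```

View pics/m5.png

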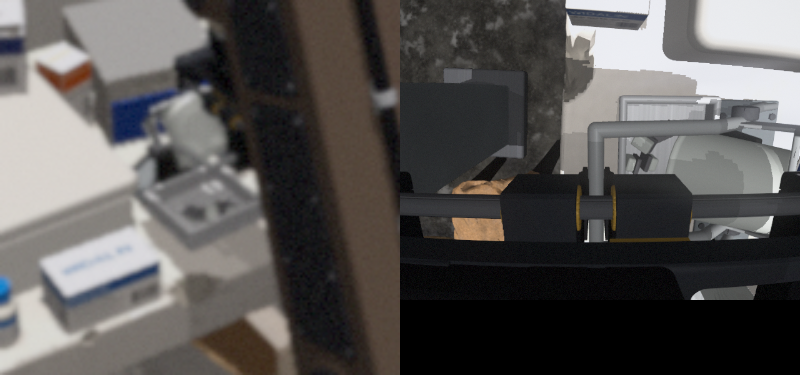

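```bash
python3 - <<'E'
from h import *
c=snap("scene","scene6.png")
A=cv2.resize(c["pixels"][240:310,290:355,::-1],(520,560),interpolation=cv2.INTER_CUBIC)
cv2.imwrite("pics/m6.png",cv2.convertScaleAbs(A,alpha=1.4))
E
```

```text
(no output)
```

View pics/m6.png

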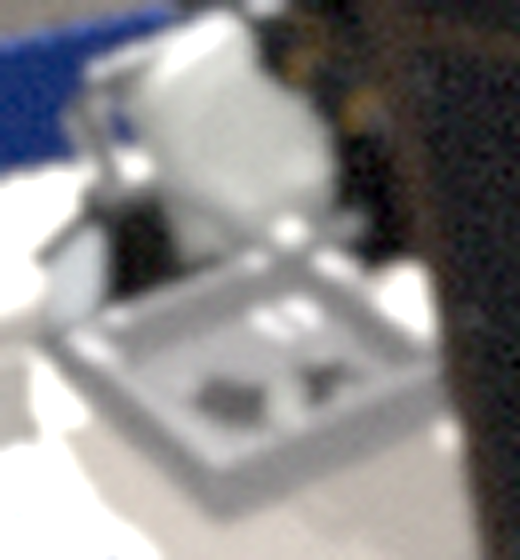

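>>> {"op": "apply_moves", "data": {"increments": [[1,-9,0,3.2,0],[1,-10.9,0,5.4,0],[1,-10.3,0,6.5,0],[1,-9.6,0,7.5,0],[1,-8.9,0,8.4,0],[1,-8,0,9.2,0],[1,-7,0,10,0],[1,-6,0,10.6,0],[1,-4.9,0,11.2,0]]}}

```text
t: 13.7
eef_pos: [533.4, 71.2, 204.5]
tcp_rot: [-0.322, 1.57, -0.255]
ft_force: [-3.1, 0.6, 1.0]
opening: 0.099
```

>>> {"op": "apply_moves", "data": {"increments": [[1,-3.8,0,11.6,0],[1,-2.6,0,11.9,0],[1,-1.4,0,12.1,0],[1,-0.2,0,12.2,0],[1,1.1,0,12.1,0],[1,2.3,0,12,0],[1,3.5,0,11.7,0]]}}

```text
t: 14.4
eef_pos: [617.5, 76.5, 204.1]
tcp_rot: [-0.543, 1.57, -0.476]
ft_force: [-1.2, -3.6, 1.2]
opening: 0.097
```

>>> {"op": "apply_moves", "data": {"increments": [[1,4.6,0,11.3,0],[1,5.7,0,10.8,0],[1,6.8,0,10.2,0],[1,7.7,0,9.4,0],[1,8.6,0,8.6,0]]}}

```text
t: 14.9
eef_pos: [667.3, 80.2, 169.5]
tcp_rot: [2.934, 1.57, 3.001]
ft_force: [-2.0, -3.7, 0.6]
opening: 0.093
```

>>> {"op": "apply_moves", "data": {"increments": [[1,4.8,0,3.9,0],[1,4.8,0,3.9,0],[1,5,0,3.4,0],[1,5,0,3,0],[1,0,0,0,0],[1,0,0,0,0]]}}

```text
t: 15.5
eef_pos: [680.0, 81.1, 151.8]
tcp_rot: [3.137, 1.57, -3.079]
ft_force: [-9.0, -4.2, 10.0]
opening: 0.096
```

>>> {"op": "apply_moves", "data": {"increments": [[0.85,0,0,0,0],[0.7,0,0,0,0],[0.6,0,0,0,0],[0.6,-15,0,0,0],[0.6,-30,0,0,0],[0.6,-35,0,0,0],[0.6,-40,0,0,0],[0.6,-10,-20,-40,0],[0.6,0,-20,-40,0],[0.6,0,-20,-40,0]]}}

```text
t: 16.5
eef_pos: [563.8, 12.8, 282.1]
tcp_rot: [-0.067, 1.569, 0.0]
ft_force: [1.4, -0.4, 0.4]
opening: 0.396
```

>>> {"op": "apply_moves", "data": {"increments": [[0.6,0,-10,-35,0],[0.6,0,0,0,0],[0.6,0,0,0,0]]}}

```text
t: 16.8
eef_pos: [531.1, 0.7, 282.3]
tcp_rot: [-0.074, 1.568, -0.008]
ft_force: [-0.6, 0.5, 0.2]
opening: 0.4
```

```bash
python3 - <<'E'
from h import *
c=snap("wrist","wrist7.png"); cv2.imwrite("pics/m7.png",cv2.resize(c["pixels"][60:280,230:600,::-1],None,fx=2.1,fy=2.1))
plan([518,17,260]); snap("top","top7.png")
E
```

```text
pos [531.62   0.92 281.85] jaw 3.821575754132476 q6 -0.18950243395697566 R
 [[ 0.   -0.07  1.  ]
 [ 0.    1.    0.07]
 [-1.   -0.    0.  ]] 
F [ 0.56  0.05 -0.75] open 0.3985676604136029 
shift [ 21.82  16.95 -12.56] turn 0 rows 0.7589122443070652
```

View pics/m7.png

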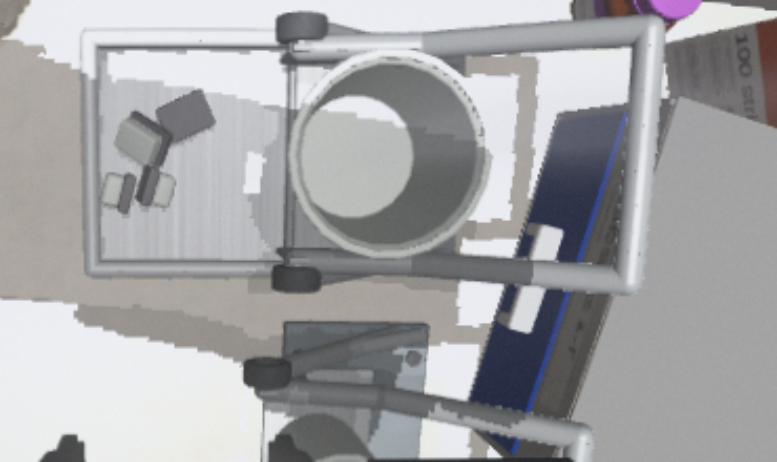

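```bash
python3 - <<'E'
from h import *
c=load("wrist7"); f=lambda x,y,z: plane(c,(230+x/2.1,60+y/2.1),z)
print("bar",f(648,25,157),f(630,285,157),"mouth",f(392,153,130))
print("tray front",f(84,33,30),f(90,272,30))
a=load("top1")["pixels"].astype(int);b=load("top7")["pixels"].astype(int)
d=(abs(a-b).sum(2)>120)
for n,s in dict(dish=(slice(268,300),slice(130,168)),bottle=(slice(275,297),slice(180,204)),box=(slice(270,302),slice(212,266)),timer=(slice(260,290),slice(453,482)),rack=(slice(230,292),slice(480,515)),narrowbar=(slice(190,200),slice(336,378))).items(): print(n,d[s].mean())
env.job_done()
E
```

```text
bar [676.23 123.88 157.  ] [683.84  39.41 157.  ] mouth [603.15  76.88 130.  ]
tray front [481.94 123.92  30.  ] [489.95  15.07  30.  ]
dish 0.0
bottle 0.0
box 0.0
timer 0.0
rack 0.0
narrowbar 0.004761904761904762
the job is handed in; nothing more can be done
```

I slid the tray by its rim to 40 mm in front of the wide pot's pivot. I then gripped the wide pot's bar, swung it over to about 2.27 rad so the blocks fell out, and swung it back to its stop. The gripper was opened and lifted clear, and the job was handed in at about 17 s of the 72 s allowed.

- **Blocks and tray:** the last wrist picture shows all four blocks in the tray and the wide pot empty. The tray's front edge measured within 1 mm of where it was before the pour. By eye from that picture, the block nearest the front wall is about 34 mm from the tray centre, inside the 46 mm limit.
- **Wide pot upright:** its bar measured within about 2 mm of its starting position. Before I let go, the force readings showed it against its stop.
- **Other objects:** comparing the first and last overhead pictures showed no change at the bystanders and almost none (0.5% of pixels) at the narrow pot's bar. I did not look inside the narrow pot at the end to see its two blocks, but nothing touched it.

No check failed or disagreed.

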